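# Open the germination case to its pointer

## Robot

A 6-joint arm with a two-finger parallel gripper is mounted at the origin on the work surface. World frame = base frame: x ahead of the robot, y to its left, z up, the work surface at z = 0. Lengths are in mm, angles in rad, forces in N, time in s.
With the tool pointing down it reaches from about 275 to 750 mm from the base axis. Payload 10.2 kg.
Tool frame: the origin (TCP) lies midway between the tips of the shut fingers; the grasp point (between the pads) lies 19 mm behind it; z points along the fingers, y is the line along which they close (so a half turn about z gives the same grasp; the last joint's range is limited). The gripper opens to 88 mm and grips with 3 to 60 N. Pads are 18 mm wide; open, the fingers measure 123 mm over their backs; the gripper's body (75 mm by 187 mm) begins 45 mm behind the grasp point.
Start: joints at [1.1, 0.313, 1.498, -0, 1.331, -0.223], TCP at [128.78, 508.966, 238.72] pointing down, gripper open.
Joint ranges: [-2.94, 2.94], [-0.97, 2.17], [0.19, 2.56], [-1.23, 4.37], [0.02, 3.11], [-2.88, 2.88]. Speed limits (rad/s): [2.39, 2.39, 3.01, 3.14, 3.14, 3.14].

## Interface

Orientations are given as a unit quaternion [x, y, z, w].
In Python, from workcell import r, viewer gives the robot as it stands.
- The arm moves only by the tool servo_tool, never from a script. Its argument "plan" is a list of rows, each a list of 4 numbers: the shift along the tool's x, y, z in mm, then the turn about the tool's z in degrees. In form: [[tx, ty, tz, spin], ...]. A call has 1 to 20 rows; each row shifts and turns the commanded pose from where the row before left it, along the tool's axes as they then stand; what a row does not reach is not made up. A row lasts 1/12 s, in which the tool goes at most 41.7 mm and 7.16 degrees, less where a joint would pass 70% of its speed; a pose out of reach is approached as far as the arm can. A call is refused whole if a number of a shift passes 41.7 or a number of a turn 7.16, either way. A call with a gripper value outside its range is refused whole. "gripper" is the gripper's target within -1 to 1 (shut at 1, half-way at 0, fully open at -1), set as the call begins (left out, the last holds). The fingers move at their own pace and stop on an object; "squeeze" is the grip in N (left out, the last holds). Time passes only in rows, so rows that do not move let the fingers close. It gives the time, the measured TCP pose, the force, the opening and the grip force at its end, in the units of the state.
- r.sense(): the state, without advancing time (a new reading comes with each control period).
- viewer.read_camera(name): name is "side" or "top" or "wrist"; returns a dict with "frame" (400x640x3 uint8, red, green, blue), "vertical_fov" (degrees; the focal length in pixels is half the picture's height over the tangent of half this angle, whatever the lens; pixels are square), "cx", "cy" (the principal point, pixels), "D" ([k1, k2, p1, p2, k3] as OpenCV has them; the pictures are not rectified), "R" (3x3) and "t" (3): a world point X has camera coordinates R X + t; the wrist camera has in their place "tool_from_camera" (4x4, takes a point from camera to tool coordinates, whose origin is the TCP and whose axes are the flange's). Camera axes: x right, y down, z forward; pixel columns grow to the right and rows downward; lengths in mm; the calibration is good to about 2 mm. A picture is of the moment at which its call begins: read the wrist's pose just before it. There is no depth.
- r.hand_in(): hands the job in; it is judged then, once.
The state is a dict: "time": time; "joints": joint angles; "joint_velocities": joint speeds; "tau": joint torques, N m; "ee_pos": TCP position; "ee_rot": TCP orientation; "wrist_force": force on the tool from outside, world axes, zero at the start; "torque": the same for the moment, N m; "opening": finger opening in mm; "finger_force": force on a finger pad.
Only numpy, scipy, OpenCV 4.12 (cv2) and the standard library are available. Lean on these libraries where they do the work, as an engineer would, in place of code of your own. Each camera call takes 0.05 s, during which the arm holds its last target. There are 200 camera calls.

## Task

Air the seedlings: with the fingers under the lip of the germination case's sliding front window, gently push the window up its slope until the lip is level with the white pointer on the left post, and leave it standing there. Push only: do not pinch the lip, and leave the pointer and the glass, dish and jar standing nearby alone.

Things in the scene. Friction and masses are not known exactly. Their poses are not given: they have to be found in the camera images.
- case: Wooden germination case, fixed, 265 deep (x) x 350 wide (y) x 412 mm high: timber base 100 mm high, clear back and sides, pots inside. Origin: centre of the underside; x points from its front (facing the robot) to the back, y left, z up. Base front at x = -115 mm. The front window leans back 30 degrees and slides along (sin 30, 0, cos 30) of the case's axes between two timber posts 24 mm wide at y = +-160 mm.
- sash (a joint): Sliding front window: travel up the slope in m, 0 = shut, 0.17 = upper stop. Clear pane in an aluminium frame, 288 mm wide x 150 mm tall, with a flat lip across its lower part. Hidden counterweights balance it: it stays where it is left, and about 2 to 4 N along the slope moves it either way.
- lip_edge (a point): Middle of the lip's free front edge, half-way up its thickness; moves with the window. The lip is a flat aluminium strip 270 mm wide, 10 mm thick, 42 mm out from the window and square to it, so it points at the robot and 30 degrees upward. 142 mm above the worktop when shut; free space in front and below. z points up the slope, -x out along the lip, y left.
- lip_root (a point): Middle of the lip's root on the window, half-way up its thickness; axes as lip_edge. The lip is two layers, each 5 mm thick: the lower (sash_c5), whose underside is the face to push, stands 42 mm out from here, the upper (sash_c6) only 30 mm. Pressing the upper layer and the underside at once is pinching.
- pointer (a joint): Place of the pointer up the left post in m, on the same scale as the window's travel: the lip is level with the pointer when joint sash equals joint pointer. Clamped stiffly; not to be moved.
- pointer_tip (a point): Tip of the pointer, at half its thickness: a white plastic finger 36 mm long, 12 mm wide and 5 mm thick on a small clamp on the left (+y) post's front, 160 mm to the left of the window's middle, just beyond the lip's left end, parallel to the lip. Axes as at lip_edge: z points up the slope.
- tumbler: Loose drinking glass, 80 mm across the rim, 90 mm high, beside the case; origin at the centre of its foot. Leave alone.
- ramekin: Loose white china dish, 104 mm across, 45 mm high, beside the case; origin at the centre of its foot. Leave alone.
- jar: Loose amber glass jar with lid, 68 mm across, 100 mm high, beside the case; origin at the centre of its foot. Leave alone.

How it is judged:
By the outcome, as a careful person would: the job done as asked, in the order asked, and still so for the second after the job is handed in, with the robot touching nothing.
It also fails if it takes over 51 s, if anything falls off the work surface, if the arm or the gripper's body presses on something with over 40 N, if the wrist force passes 120 N, or if a joint passes its speed limit or range.

## Working session

There is one attempt and no reset: what is moved stays moved. The work goes in short steps, Python scripts to look and compute and a tool call to move; the robot and the scene stay as the last step left them, time stands still between calls to the robot, and variables do not carry over. Pictures are saved under pics/ and viewed, at most 10 in all, crops included, and the job is handed in when it is done.

Besides the shell and the picture viewer there is one more tool, called after "Request:" as name(argument=value, ...), one argument or row to a line, values as JSON. servo_tool: Moves the arm, as the interface text tells. Its arguments: {"type":"object","properties":{"plan":{"type":"array","items":{"type":"array","items":{"type":"number"}}},"gripper":{"type":"number"},"squeeze":{"type":"number"}},"required":["plan"]}

```bash
mkdir -p pics; cat > h.py <<'E'
import numpy as np, cv2
from workcell import r, viewer
def K(c):
    f=200/np.tan(np.radians(c["vertical_fov"])/2)
    return np.array([[f,0,c["cx"]],[0,f,c["cy"]],[0,0,1.]])
def save(n,fn):
    c=viewer.read_camera(n); cv2.imwrite(fn,c["frame"][:,:,::-1]); return c
def ray(c,uv):
    p=cv2.undistortPoints(np.array([[uv]],float),K(c),np.array(c["D"],float))[0,0]
    R=np.array(c["R"]);t=np.array(c["t"])
    return -R.T@t, R.T@np.array([p[0],p[1],1])
def proj(c,X):
    return cv2.projectPoints(np.array(X,float).reshape(-1,1,3),cv2.Rodrigues(np.array(c["R"]))[0],np.array(c["t"],float),K(c),np.array(c["D"],float))[0][:,0]
def tri(rs):
    A=0;b=0
    for o,d in rs:
        d=d/np.linalg.norm(d);P=np.eye(3)-np.outer(d,d);A=A+P;b=b+P@o
    return np.linalg.solve(A,b)
E
python3 - <<'E'
from h import *
a=save("side","pics/s.png");b=save("top","pics/t.png")
for c in(a,b): print(ray(c,(320,200)),c["vertical_fov"])
s=r.sense();print(s["time"],s["ee_rot"],s["wrist_force"],s["opening"])
E
```

```text
(array([ 555.96697499, -604.54769865,  632.46171462]), array([ 0.02713455,  0.76984398, -0.63770656])) 55.85875716498532
(array([ 538.64649962,   15.48247265, 1269.33841795]), array([ 0.03268876, -0.00869953, -0.99951951])) 46.62771639265506
0.1 [ 1.23583762e-01  9.92333989e-01 -5.27150644e-04 -1.74136386e-04] [-0.67150637  0.74047284 -0.00287036] 88.15236406716325
```

View pics/s.png

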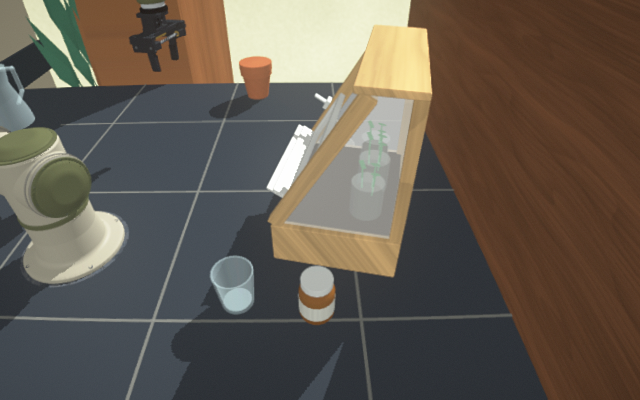

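View pics/t.png

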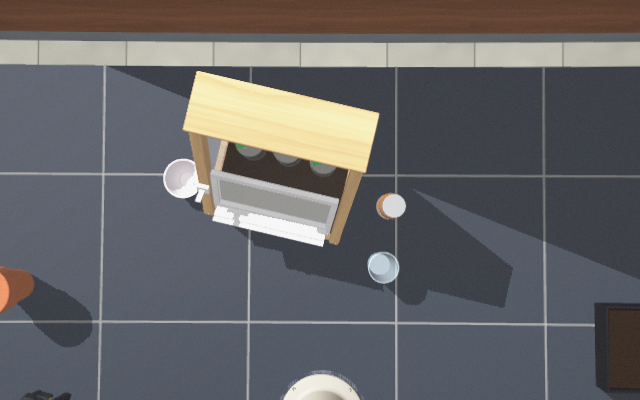

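Side view: the lip runs from about (272,190) to (305,130), with the pointer at (322,100). Top view: the lip runs from (215,215) to (325,243), the pointer is at (201,193), and the dish is at (182,178). I'll enlarge both to pick corners.

```bash
python3 - <<'E'
import cv2,numpy as np
s=cv2.imread("pics/s.png")[85:205,255:355];t=cv2.imread("pics/t.png")[165:255,180:350]
s=cv2.resize(s,None,fx=5,fy=5,interpolation=cv2.INTER_CUBIC);t=cv2.resize(t,None,fx=4.5,fy=4.5,interpolation=cv2.INTER_CUBIC)
cv2.imwrite("pics/s2.png",s);cv2.imwrite("pics/t2.png",t);print(s.shape,t.shape)
E
```

```text
(600, 500, 3) (405, 765, 3)
```

View pics/s2.png

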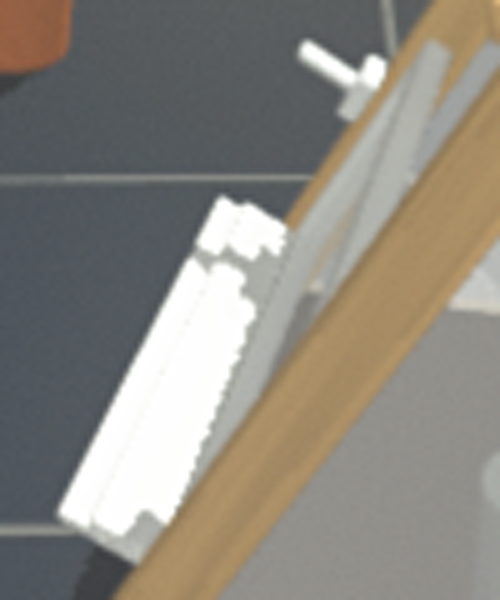

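View pics/t2.png

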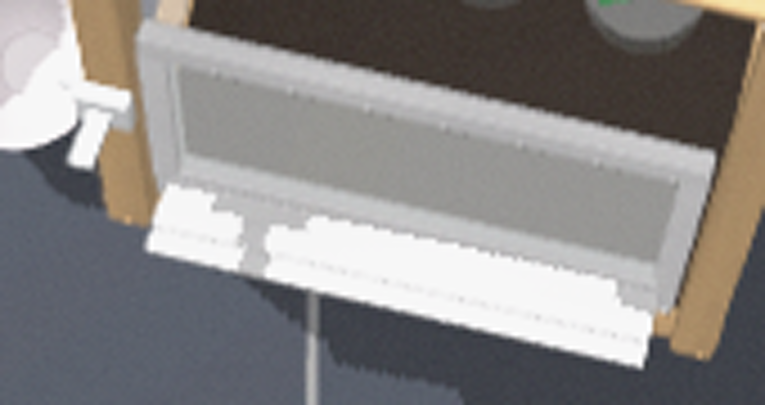

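The side crop shows lip front-edge corners at (220,198) and (60,517) and the pointer tip at (303,45). In the top crop the lip corners are at (148,248) and (643,366), and the pointer tip is at (82,163). The grey gap in the lip looks like the pointer's shadow.

```bash
python3 - <<'E'
from h import *
a=viewer.read_camera("side");b=viewer.read_camera("top")
S=lambda x,y:ray(a,(255+x/5-.4,85+y/5-.4))
T=lambda x,y:ray(b,(180+x/4.5-.4,165+y/4.5-.4))
L=tri([S(220,198),T(148,249)]);R=tri([S(60,517),T(643,366)]);P=tri([S(303,47),T(82,163)]);
# clamp: root
Q=tri([S(350,82),T(100,112)])
for n,p in zip("LRPQ",(L,R,P,Q)): print(n,p.round(1))
print(np.linalg.norm(L-R))
y=(L-R)/np.linalg.norm(L-R);psi=np.arctan2(-y[0],y[1])
x=np.array([np.cos(psi),np.sin(psi),0]);z=np.array([0,0,1])
up=.5*x+.8660254*z;out=-.8660254*x+.5*z;M=(L+R)/2
print("yaw",np.degrees(psi),"M",M,"up",up,"out",out)
yv=np.array([-x[1],x[0],0])
for p in(L,R,P,Q): print((p-M)@up,(p-M)@out,(p-M)@yv)
E
```

```text
L [527.5 260.6 168. ]
R [ 4.673e+02 -4.000e-01  1.646e+02]
P [570.2 276.7 242.7]
Q [594.9 272.3 226.1]
267.8541423320398
yaw -13.003421494850237 M [497.40305895 130.07488012 166.33340168] up [ 0.48717831 -0.11250462  0.8660254 ] out [-0.84381759  0.19486372  0.5       ]
1.4583491978263816 0.8419783056168882 133.91648397878302
-1.458349197826385 -0.8419783056168827 -133.916483978783
85.1324378232282 5.313762881032488 159.29102224325214
83.30520044710825 -24.70228417189565 160.50286734310464
```

Request:
servo_tool(
  plan=[
    [-12,-20,0,0],
    [-12,-20,0,0],
    [-12,-20,0,0],
    [-12,-20,0,0],
    [-12,-20,0,0],
    [-12,-20,0,0],
    [-12,-20,0,0],
    [-12,-20,0,0],
    [-12,-20,0,0],
    [-12,-20,0,0],
    [-12,-20,0,0],
    [-12,-20,0,0],
    [-12,-20,0,0],
    [-12,-18,0,0],
    [-12,0,0,0],
    [-12,0,0,0],
    [-12,0,0,0],
    [-12,0,0,0],
    [-12,0,0,0],
    [-12,0,0,0],
  ],
  gripper=1,
  squeeze=5,
)

```text
time: 1.87
ee_pos: [294.4, 180.7, 238.5]
ee_rot: [0.123, 0.992, -0.0, -0.0]
wrist_force: [-0.3, -0.5, 0.0]
opening: 0.5
finger_force: 0.0
```

Request:
servo_tool(
  plan=[
    [-10,0,6,-0.6],
    [-10,0,6,-0.6],
    [-10,0,6,0],
    [-10,0,6,0],
    [-10,0,6,0],
    [-10,0,6,0],
    [-10,0,6,0],
    [-10,0,6,0],
    [-10,0,6,0],
    [-10,0,6,0],
    [-10,0,6,0],
    [-10,0,6,0],
    [-10,0,6,0],
    [-10,0,6,0],
    [0,0,0,0],
    [0,0,0,0],
  ],
)

```text
time: 3.2
ee_pos: [429.5, 148.7, 154.0]
ee_rot: [0.113, 0.994, -0.0, -0.001]
wrist_force: [0.1, 0.3, 0.6]
opening: 0.2
finger_force: 0.0
```

```bash
python3 - <<'E'
from h import *
s=r.sense();print(s["ee_pos"],s["ee_rot"],s["wrist_force"])
w=save("wrist","pics/w.png");a=save("side","pics/s3.png")
print(np.array(w["tool_from_camera"]).round(2),w["vertical_fov"])
i=np.vstack([w["frame"][:,:,::-1][:, :],])
c=cv2.resize(a["frame"][70:220,200:360,::-1],None,fx=2.66,fy=2.667)
cv2.imwrite("pics/w2.png",np.hstack([cv2.resize(i,(480,300)),cv2.resize(c,(320,300))]))
E
```

```text
[429.45002094 148.67939786 153.96436178] [ 1.13295380e-01  9.93561006e-01 -1.37023319e-04 -8.15244071e-04] [0.13164404 0.26944396 0.60906623]
[[-0.0000e+00 -9.6000e-01 -2.9000e-01  7.3760e+01]
 [ 1.0000e+00 -0.0000e+00  0.0000e+00  1.2000e-01]
 [-0.0000e+00 -2.9000e-01  9.6000e-01 -1.4631e+02]
 [ 0.0000e+00  0.0000e+00  0.0000e+00  1.0000e+00]] 59.096175142104016
```

View pics/w2.png

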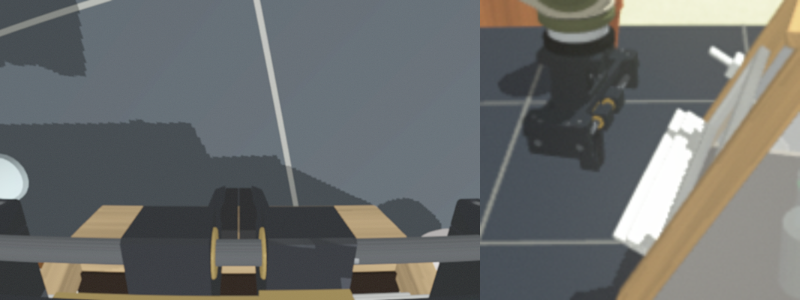

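Right half: the shut fingers stand in front of the lip's middle. Left half: the wrist camera doesn't see the lip. I'll close the gap next.

Request:
servo_tool(
  plan=[
    [-5,0,1,0],
    [-5,0,1,0],
    [-5,0,1,0],
    [-5,0,1,0],
    [-5,0,1,0],
    [-5,0,0,0],
    [-5,0,0,0],
    [-5,0,0,0],
    [-4,0,0,0],
    [-4,0,0,0],
    [-3,0,0,0],
    [-2,0,0,0],
    [0,0,0,0],
    [0,0,0,0],
    [0,0,0,0],
  ],
)

```text
time: 4.55
ee_pos: [481.1, 136.9, 149.7]
ee_rot: [0.113, 0.994, -0.0, -0.0]
wrist_force: [0.8, 0.1, 0.4]
opening: 0.3
finger_force: 0.0
```

Request:
servo_tool(
  plan=[
    [-1,0,0,0],
    [-1,0,0,0],
    [-1,0,0,0],
    [-1,0,0,0],
    [0,0,0,0],
  ],
)

```text
time: 4.97
ee_pos: [485.1, 136.0, 149.7]
ee_rot: [0.113, 0.994, -0.0, -0.0]
wrist_force: [-1.5, 0.0, 1.6]
opening: 0.7
finger_force: 0.4
```

Request:
servo_tool(
  plan=[
    [-1.25,0,-2.17,0],
    [-1.25,0,-2.17,0],
    [-1.25,0,-2.17,0],
    [-1.25,0,-2.17,0],
    [-1.25,0,-2.17,0],
    [-1.25,0,-2.17,0],
    [-1.25,0,-2.17,0],
    [-1.25,0,-2.17,0],
    [-1.25,0,-2.17,0],
    [-1.25,0,-2.17,0],
    [-1.25,0,-2.17,0],
    [-1.25,0,-2.17,0],
    [0,0,0,0],
    [0,0,0,0],
  ],
)

```text
time: 6.13
ee_pos: [500.1, 132.6, 176.2]
ee_rot: [0.113, 0.994, 0.0, 0.001]
wrist_force: [-3.2, 0.2, 3.1]
opening: 0.5
finger_force: 2.0
```

```bash
python3 - <<'E'
from h import *
s=r.sense();print(s["ee_pos"],s["wrist_force"])
a=save("side","pics/s4.png");b=save("top","pics/t4.png")
S=cv2.resize(a["frame"][75:205,225:345,::-1],(480,520),interpolation=cv2.INTER_CUBIC)
T=cv2.resize(b["frame"][165:295,180:260,::-1],(320,520),interpolation=cv2.INTER_CUBIC)
cv2.imwrite("pics/c4.png",np.hstack([S,T]))
E
```

```text
[500.09938304 132.57179319 176.22912108] [-3.21048724  0.23445753  3.05780733]
```

View pics/c4.png

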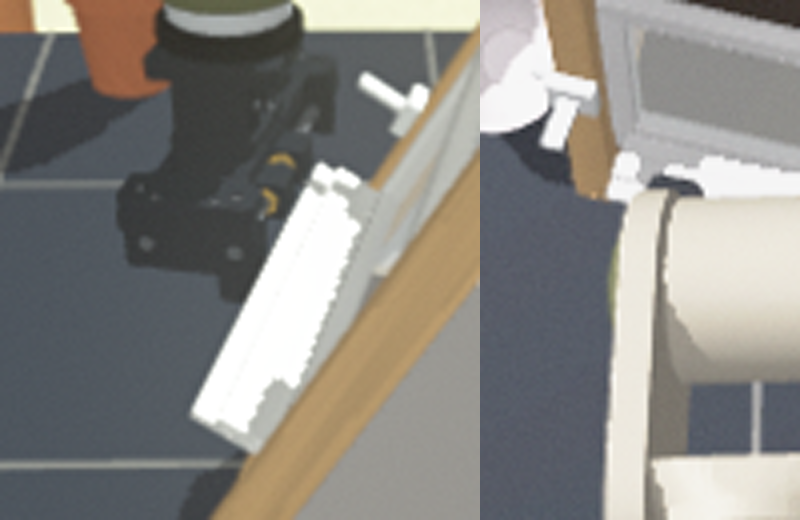

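The lip followed the finger. In the side view its corners are now at full-frame (273,178.8) and (304.5,116.2), with the pointer tip at about (316,95).

```bash
cat >> h.py <<'E'
up=np.array([.4872,-.1125,.866]);Lc=np.array([527.5,260.6,168.]);Rc=np.array([467.3,-.4,164.6])
def dmove(c,X,uv):
    D=np.arange(-20,150,.25);p=proj(c,X+D[:,None]*up);e=np.linalg.norm(p-uv,axis=1);i=e.argmin();return D[i],e[i]
E
python3 - <<'E'
from h import *
a=viewer.read_camera("side");b=viewer.read_camera("top")
print(dmove(a,Rc,(272.6,178.4)),dmove(a,Lc,(304.1,115.9)),dmove(b,Lc,(212.1,212.9)))
E
```

```text
(np.float64(31.25), np.float64(0.36478880922366985)) (np.float64(30.0), np.float64(0.6155222262083773)) (np.float64(30.75), np.float64(0.6403998870041883))
```

Request:
servo_tool(
  plan=[
    [-1.25,0,-2.17,0],
    [-1.25,0,-2.17,0],
    [-1.25,0,-2.17,0],
    [-1.25,0,-2.17,0],
    [-1.25,0,-2.17,0],
    [-1.25,0,-2.17,0],
    [-1.25,0,-2.17,0],
    [-1.25,0,-2.17,0],
    [-1.25,0,-2.17,0],
    [-1.25,0,-2.17,0],
    [-1.25,0,-2.17,0],
    [-1.25,0,-2.17,0],
    [-1.25,0,-2.17,0],
    [-1.25,0,-2.17,0],
    [-1.25,0,-2.17,0],
    [-1.25,0,-2.17,0],
    [0,0,0,0],
    [0,0,0,0],
    [0,0,0,0],
  ],
)

```text
time: 7.92
ee_pos: [519.6, 128.0, 210.8]
ee_rot: [0.113, 0.994, 0.0, 0.001]
wrist_force: [-1.0, 0.4, 0.8]
opening: 0.4
finger_force: 0.7
```

```bash
python3 - <<'E'
from h import *
s=r.sense();print(s["ee_pos"],s["wrist_force"])
a=save("side","pics/s5.png");b=save("top","pics/t5.png")
S=cv2.resize(a["frame"][80:180,270:340,::-1],(420,600),interpolation=cv2.INTER_CUBIC)
T=cv2.resize(b["frame"][175:235,190:228,::-1],(380,600),interpolation=cv2.INTER_CUBIC)
cv2.imwrite("pics/c5.png",np.hstack([S,T]))
E
```

```text
[519.58495019 128.04630449 210.83121492] [-1.0198977   0.3714666   0.79678686]
```

View pics/c5.png

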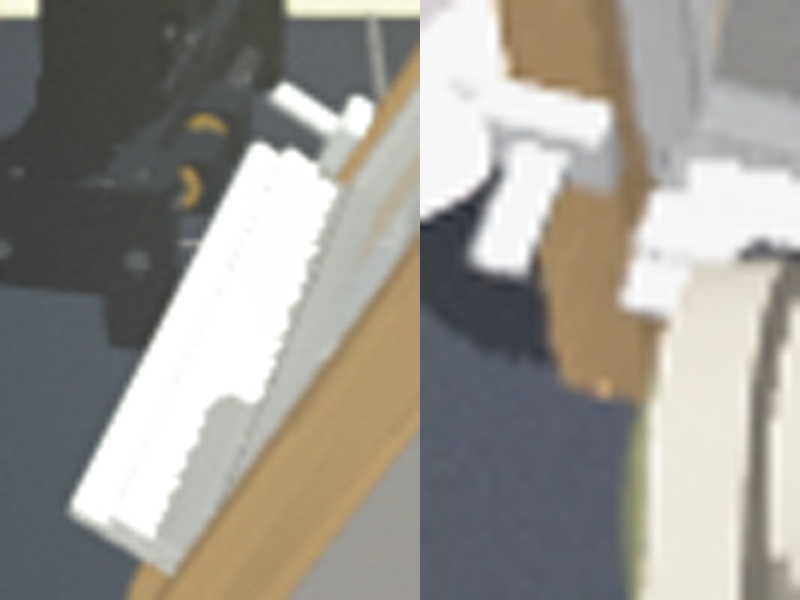

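Side crop: lip right bottom corner at (71,514), left apex at (255,143), pointer tip at about (274,90). Top crop: lip left corner at (622,303), pointer tip edge at (498,270).

```bash
python3 - <<'E'
from h import *
a=viewer.read_camera("side");b=viewer.read_camera("top")
s=lambda x,y:(270+x/6-.42,80+y/6-.42)
t=lambda x,y:(190+(x-420)/10-.45,175+y/10-.45)
S=lambda *p:ray(a,s(*p));T=lambda *p:ray(b,t(*p))
L=tri([S(249,153),T(622,303)]);P=tri([S(274,90),T(498,270)])
print(L,P,"bottom diff",(P-L)@up,"mid diff",(P-L)@up-2.5)
print(dmove(a,Rc,s(71,514)),dmove(a,Lc,s(255,143)),dmove(b,Lc,t(622,303)))
out=np.array([-.8438,.1949,.5]);print((P-L)@out,(P-L)@np.array([.225,.974,0]))
# side-only: where would P's bottom-edge line extended to lip's y,out be?
y=np.array([.225,.974,0])
for d in (4,6,8,10,12): # lip bottom L if tip mid is d above lip mid, using P's out/y known
    print(d,proj(a,[P-(d+2.5)*up-26*y])-s(249,153))
E
```

```text
[560.84134056 254.69077155 223.58187804] [569.53433436 278.33732501 240.46198157] bottom diff 16.193158975197168 mid diff 13.693158975197168
(np.float64(70.75), np.float64(0.47192903449611956)) (np.float64(71.5), np.float64(0.5721903303506929)) (np.float64(68.25), np.float64(0.4342460730094962))
5.713616866824291 24.98766666740207
4 [[-0.21175839 -4.08946129]]
6 [[-0.60933666 -3.4679596 ]]
8 [[-1.00586675 -2.84802976]]
10 [[-1.40135209 -2.22966698]]
12 [[-1.79579609 -1.61286647]]
```

Request:
servo_tool(
  plan=[
    [-1,0,-1.73,0],
    [-1,0,-1.73,0],
    [-1,0,-1.73,0],
    [-1,0,-1.73,0],
    [0,0,0,0],
    [0,0,0,0],
  ],
)

```text
time: 8.62
ee_pos: [523.3, 127.2, 217.7]
ee_rot: [0.113, 0.994, -0.0, 0.0]
wrist_force: [-2.8, 0.6, 0.7]
opening: 0.6
finger_force: 1.3
```

Request:
servo_tool(
  plan=[
    [5,0,0,0],
    [10,0,0,0],
    [20,0,0,0],
    [20,0,0,0],
    [20,0,0,0],
    [20,0,0,0],
    [20,0,0,0],
    [20,0,0,0],
    [20,0,0,0],
    [20,0,0,0],
    [20,0,0,0],
    [20,0,0,0],
    [10,0,0,0],
    [5,0,0,0],
    [0,0,0,0],
  ],
)

```text
time: 9.87
ee_pos: [298.9, 179.1, 217.7]
ee_rot: [0.113, 0.994, 0.0, 0.001]
wrist_force: [0.4, -0.0, 0.5]
opening: 0.3
finger_force: 0.0
```

```bash
python3 - <<'E'
from h import *
s=r.sense();print(s["time"],s["ee_pos"],s["wrist_force"])
def avg(n,k=8):
    f=[viewer.read_camera(n) for _ in range(k)];c=f[0];c["frame"]=np.mean([x["frame"] for x in f],0).astype(np.uint8);return c
a=avg("side");b=avg("top")
cv2.imwrite("pics/s6.png",a["frame"][:,:,::-1]);cv2.imwrite("pics/t6.png",b["frame"][:,:,::-1])
S=cv2.resize(a["frame"][70:170,272:335,::-1],(378,600),interpolation=cv2.INTER_CUBIC)
T=cv2.resize(b["frame"][172:242,190:238,::-1],(411,600),interpolation=cv2.INTER_CUBIC)
cv2.imwrite("pics/c6.png",np.hstack([S,T]))
E
```

```text
9.8667 [298.91883212 179.0965988  217.69287188] [ 0.44421125 -0.02578739  0.47343639]
```

View pics/c6.png

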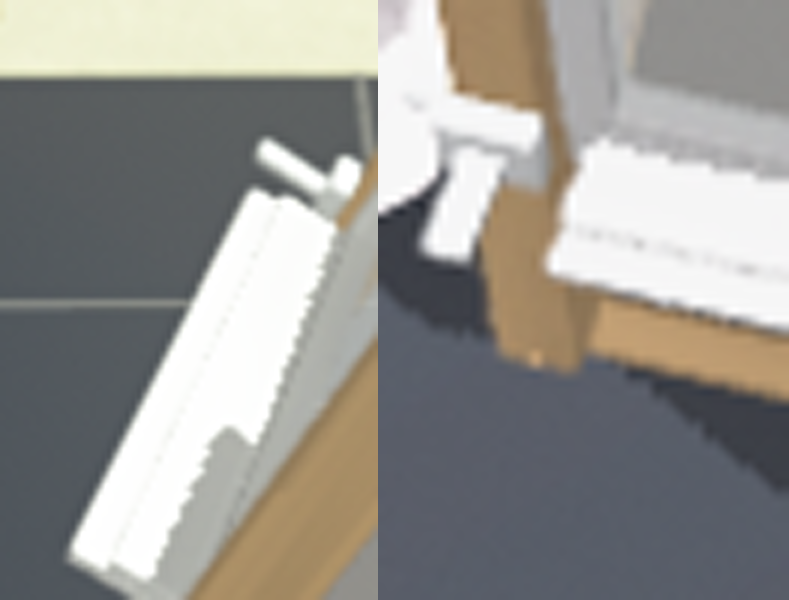

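```bash
python3 - <<'E'
from h import *
a=viewer.read_camera("side");b=viewer.read_camera("top")
A=cv2.imread("pics/s6.png")[:,:,0].astype(float);B=cv2.imread("pics/t6.png")[:,:,0].astype(float)
def cross(v,th=150):  # first index rising through th, subpixel
    i=np.argmax(v>th);return i-1+(th-v[i-1])/(v[i]-v[i-1])
ps=[(275+cross(A[y,275:330]),y) for y in range(112,158)]
pt=[]
for x in range(216,316,2):
    y0=int(211+(x-210)*0.235);v=B[y0-8:y0+14,x][::-1];pt.append((x,y0+13-cross(v)))
def fit(p):
    p=np.array(p);l=cv2.fitLine(p.astype(np.float32),cv2.DIST_HUBER,0,.01,.01).ravel();d=l[:2];q=l[2:]
    print("resid",np.std((p-q)@[-d[1],d[0]]),d);return q-30*d,q+30*d
def plane(c,p):
    o,d1=ray(c,p[0]);_,d2=ray(c,p[1]);n=np.cross(d1,d2);n/=np.linalg.norm(n);return n,n@o
n1,k1=plane(a,fit(ps));n2,k2=plane(b,fit(pt))
d=np.cross(n1,n2);d/=np.linalg.norm(d);d*=np.sign(d[1])
print("lip dir",d,"yaw",np.degrees(np.arctan2(-d[0],d[1])))
s=lambda x,y:(272+x/6-.42,70+y/6-.42);t=lambda x,y:(190+(x-378)/8.56-.44,172+y/8.57-.44)
for ds in((260,149.5),(258,152),(262,147)):
    P=tri([ray(a,s(*ds)),ray(b,t(446,256))])
    y=d
    L=np.linalg.solve([n1,n2,y],[k1,k2,y@P])
    h=np.cross(d,[0,0,1]);h/=np.linalg.norm(h);u=.5*h+.866*np.array([0,0,1]);o=-.866*h+.5*np.array([0,0,1])
    print(P.round(1),L.round(1),"bottom up",(P-L)@u,"mid",(P-L)@u-2.5,"out",(P-L)@o)
E
```

```text
resid 0.04835872256161469 [ 0.4486053 -0.89373  ]
resid 0.11085251615042804 [0.97322166 0.22986874]
lip dir [0.22500688 0.97434719 0.00441192] yaw -13.003411301808368
[569.2 277.9 240.9] [568.6 278.1 229.9] bottom up 9.859715196570706 mid 7.359715196570706 out 4.974183538576765
[568.9 278.2 239.7] [568.7 278.3 229.9] bottom up 8.569823551681406 mid 6.069823551681406 out 4.75179081486482
[569.6 277.6 242.1] [568.6 277.9 229.9] bottom up 11.1481811462831 mid 8.6481811462831 out 5.196552257114587
```

Request:
servo_tool(
  plan=[
    [-5,0,0,0],
    [-10,0,0,0],
    [-20,0,0,0],
    [-20,0,0,0],
    [-20,0,0,0],
    [-20,0,0,0],
    [-20,0,0,0],
    [-20,0,0,0],
    [-20,0,0,0],
    [-20,0,0,0],
    [-20,0,0,0],
    [-15,0,0,0],
    [-10,0,0,0],
    [-5,0,0,0],
    [-3,0,0,0],
    [-2,0,0,0],
    [0,0,0,0],
    [0,0,0,0],
  ],
)

```text
time: 12.27
ee_pos: [522.9, 127.3, 217.4]
ee_rot: [0.113, 0.994, 0.0, 0.0]
wrist_force: [-0.6, -0.0, 1.1]
opening: 0.2
finger_force: 0.0
```

Request:
servo_tool(
  plan=[
    [-0.5,0,-0.87,0],
    [-0.5,0,-0.87,0],
    [-0.5,0,-0.87,0],
    [-0.5,0,-0.87,0],
    [-0.5,0,-0.87,0],
    [-0.5,0,-0.87,0],
    [0,0,0,0],
    [0,0,0,0],
    [0,0,0,0],
  ],
)

```text
time: 13.02
ee_pos: [526.0, 126.6, 222.8]
ee_rot: [0.113, 0.994, 0.0, -0.0]
wrist_force: [-4.9, 1.2, 1.4]
opening: 0.7
finger_force: 2.5
```

Request:
servo_tool(
  plan=[
    [5,0,0,0],
    [10,0,0,0],
    [20,0,0,0],
    [20,0,0,0],
    [20,0,0,0],
    [20,0,0,0],
    [20,0,0,0],
    [20,0,0,0],
    [20,0,0,0],
    [20,0,0,0],
    [20,0,0,0],
    [20,0,0,0],
    [10,0,0,0],
    [5,0,0,0],
    [0,0,0,0],
  ],
)

```text
time: 14.27
ee_pos: [302.0, 178.4, 223.0]
ee_rot: [0.113, 0.994, 0.0, 0.001]
wrist_force: [0.2, -0.8, -0.2]
opening: 0.7
finger_force: 0.0
```

```bash
cat > m.py <<'E'
from h import *
s=r.sense();print(s["time"],s["ee_pos"],s["wrist_force"])
def avg(n,k=6):
    f=[viewer.read_camera(n) for _ in range(k)];c=f[0];c["frame"]=np.mean([x["frame"] for x in f],0).astype(np.uint8);return c
a=avg("side");b=avg("top")
A=a["frame"][:,:,2].astype(float);B=b["frame"][:,:,2].astype(float)
def cross(v,th=150):
    i=np.argmax(v>th);return i-1+(th-v[i-1])/(v[i]-v[i-1])
ps=[(275+cross(A[y,275:330]),y) for y in range(112,152)]
pt=[]
for x in range(216,312,2):
    y0=int(209+(x-210)*0.235);v=B[y0-8:y0+14,x][::-1];pt.append((x,y0+13-cross(v)))
def fit(p):
    p=np.array(p);l=cv2.fitLine(p.astype(np.float32),cv2.DIST_HUBER,0,.01,.01).ravel();d=l[:2];q=l[2:]
    print("resid",np.std((p-q)@[-d[1],d[0]]),d);return q-30*d,q+30*d
def plane(c,p):
    o,d1=ray(c,p[0]);_,d2=ray(c,p[1]);n=np.cross(d1,d2);n/=np.linalg.norm(n);return n,n@o
n1,k1=plane(a,fit(ps));n2,k2=plane(b,fit(pt))
d=np.cross(n1,n2);d/=np.linalg.norm(d);d*=np.sign(d[1])
P=np.array([569.2,277.9,240.9])
L=np.linalg.solve([n1,n2,d],[k1,k2,d@P])
h=np.cross(d,[0,0,1]);h/=np.linalg.norm(h);u=.5*h+.866*np.array([0,0,1]);o=-.866*h+.5*np.array([0,0,1])
print(L.round(1),"mid",(P-L)@u-2.5,"out",(P-L)@o)
cv2.imwrite("pics/s7.png",a["frame"][:,:,::-1]);cv2.imwrite("pics/t7.png",b["frame"][:,:,::-1])
S=cv2.resize(a["frame"][80:120,295:335,::-1],(400,400),interpolation=cv2.INTER_CUBIC)
T=cv2.resize(b["frame"][182:222,190:230,::-1],(400,400),interpolation=cv2.INTER_CUBIC)
cv2.imwrite("pics/c7.png",np.hstack([S,T]))
E
python3 m.py
```

```text
14.2667 [301.98205515 178.39270404 222.98183891] [ 0.21741061 -0.81066531 -0.22096284]
resid 0.10278299645552481 [ 0.4455378  -0.89526314]
resid 0.09291971529413368 [0.97330356 0.22952163]
[571.3 277.5 235.6] mid 1.0373449143584037 out 4.4680600458783495
```

View pics/c7.png

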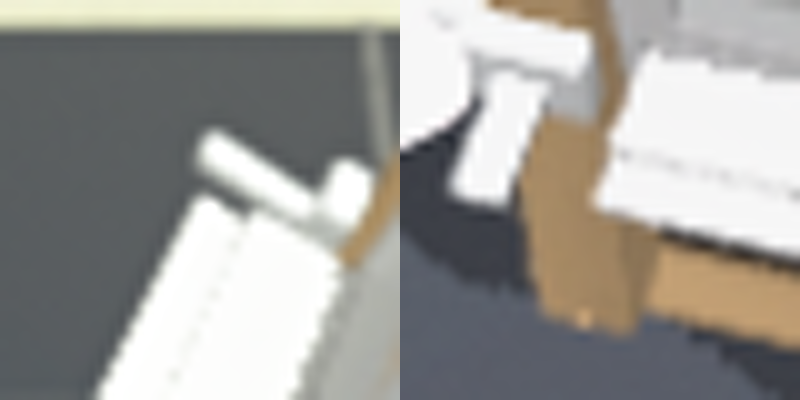

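The lip's left end now looks nearly level. Side crop: lip apex at (207,193), pointer tip edge centre at about (200,146). Top crop: lip corner at (597,205), tip edge centre at (476,200).

```bash
python3 - <<'E'
from h import *
a=viewer.read_camera("side");b=viewer.read_camera("top")
s=lambda x,y:(295+x/10-.45,80+y/10-.45);t=lambda x,y:(190+(x-400)/10-.45,182+y/10-.45)
y=np.array([.225,.9743,0]);out=np.array([-.8438,.1949,.5])
L0=np.array([571.3,277.5,235.6])
for q in((200,146),(203,143),(198,149)):
  for w in((476,200),(477,198)):
    P=tri([ray(a,s(*q)),ray(b,t(*w))]);print(q,w,P.round(1),"mid",(P-L0)@up-2.5,"out",(P-L0)@out)
Lm=tri([ray(a,s(205,197)),ray(b,t(597,206))]);print("Lcorner",Lm,"y gap",(np.array([569.2,277.9,240.9])-Lm)@y)
# exact-y constraint: lip end is 25 from pointer axis
L=L0-25*y
print("pred lip bottom/mid corner side crop",((proj(a,[L,L+5*up])-[295-.45,80-.45])*10).round(0).tolist(),"top",((proj(b,[L])-[190-.45-40,182-.45])*10).round(0).tolist())
# pointer corners predicted if level, out 4.5
for m in(-2,0,2):
  C=L0+(2.5+m)*up+4.5*out
  print(m,((proj(a,[C-6*y,C+6*y,C+6*y+5*up,C-6*y-36*out])-[295-.45,80-.45])*10).round(0).tolist(),((proj(b,[C-6*y,C+6*y])-[190-.45-40,182-.45])*10).round(0).tolist())
E
```

```text
(200, 146) (476, 200) [568.7 278.5 241.5] mid 1.247755700528482 out 5.401147668786901
(200, 146) (477, 198) [568.9 278.3 241.7] mid 1.4801447126432312 out 5.225875480410961
(203, 143) (476, 200) [569.  278.3 242.4] mid 2.208587357751636 out 5.496266776441283
(203, 143) (477, 198) [569.2 278.  242.5] mid 2.4399464230422288 out 5.320900941106487
(198, 149) (476, 200) [568.4 278.7 240.7] mid 0.34300158493803057 out 5.199624771909615
(198, 149) (477, 198) [568.6 278.5 240.8] mid 0.576225086736454 out 5.024404963672522
Lcorner [568.48973018 252.09500448 240.05332761] y gap 25.301617840330223
pred lip bottom/mid corner side crop [[184.0, 212.0], [194.0, 197.0]] top [[597.0, 209.0]]
-2 [[186.0, 169.0], [197.0, 149.0], [207.0, 134.0], [309.0, 248.0]] [[507.0, 205.0], [454.0, 193.0]]
0 [[190.0, 163.0], [201.0, 143.0], [210.0, 127.0], [313.0, 242.0]] [[506.0, 201.0], [453.0, 188.0]]
2 [[194.0, 156.0], [205.0, 137.0], [214.0, 121.0], [317.0, 236.0]] [[505.0, 196.0], [452.0, 184.0]]
```

```bash
python3 -c "
from workcell import r
print(r.hand_in())"
```

```text
the job is handed in; nothing more can be done
None
```

I pushed the window up until its lip was level with the pointer to within about 1–2 mm by the cameras, backed the arm clear and handed in. The tool could only point straight down, so the shut fingers pushed on the lip's lower front edge, not from underneath it. No verdict came back.

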